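Vent the vacuum desiccator and hold its lid ajar

TASK

Vent the desiccator box: swing its sprung vent lever all the way to its stop and let it spring back by itself. Then take the bar on the lid, break the lid free from its sticky gasket and finish while still holding it slightly open, its front edge about 25 mm above the box, never letting it fly wide open. Leave the glassware around it where it stands.

Things in the scene. Friction and masses are not known exactly. Their poses are not given: they have to be found in the camera images.
- chamber: the desiccator box, fixed to the bench: a white square box 210 x 210 mm, 100 mm high to its black gasket, with a grey valve turret 60 x 50 mm, 112 mm high on its left (+y) side. Origin at the centre of the square box's underside, z up; its -x side is the front, where the lid opens; +x is the hinge side
- lid_hinge_mid (a point): middle of the lid's hinge line, on the box's far rim (105 mm along the box's x, 100 mm up); the hinge line runs along the box's y
- lid_bar (a point): centre of the steel bar on the lid, a round bar 14 mm thick, 110 mm long along the box's y between two posts; with the lid shut its centre is 185 mm in front of the hinge line and 56 mm above it, 42 mm above the lid's upper face. It moves with the lid
- lid (a joint): opening angle of the lid (rad): 0 shut on its gasket, growing as the front edge rises (the lid is 210 mm deep, so 0.12 rad lifts the front edge 25 mm), 1.2 fully open. A grey-framed clear lid 210 x 210 x 14 mm, 0.35 to 0.7 kg. The gasket sticks: at the bar the upward pull needed peaks at about 13 to 16 N within the first 3 mm of lift, falls away over the next 8 mm, and is 2 to 5 N from there on, mostly the lid's weight. Unheld, the lid falls shut again and re-seals
- vent_pivot (a point): a point on the vent lever's vertical pivot axis, on top of the valve turret, at the same height as vent_pin (157 mm)
- vent_pin (a point): centre of the free length of the lever's upright round black pin, 14 mm thick, standing up from the lever arm (arm's top at 125 mm) to 179 mm above the bench. The pin is 60 mm from the pivot axis; at rest it is straight in front of the pivot (towards the box's -x)
- vent (a joint): angle of the vent lever (rad): 0 at rest, growing as the pin swings outwards, away from the box (towards its +y; clockwise from above), to the hard stop at 1.0. A spring drives it back: about 1 N at the pin at rest, 4 N at the stop
- bottle_mid (a point): centre, half-way up, of a loose amber glass bottle 64 mm wide, 140 mm tall, beside the box; not to be disturbed
- flask_mid (a point): centre, half-way up, of a loose conical glass flask 68 mm wide at its foot, 120 mm tall, beside the box; not to be disturbed
- beaker_mid (a point): centre, half-way up, of a loose white plastic beaker 68 mm wide, 80 mm tall, behind the turret; not to be disturbed

How it is judged:
On the way, in this order (a step that is already met when the one before it is completed fails the run):
1. the vent lever is swung to its stop while the lid is still shut (value of joint vent above 0.9 rad and value of joint lid below 0.02 rad), for 0.1 s.
2. the vent lever is let go and has sprung back, the lid still shut (value of joint vent below 0.1 rad and contact force between the fingers and vent below 0.2 N and value of joint lid below 0.02 rad), for 0.1 s.
3. the lid is broken free and held slightly open (value of joint lid between 0.06 and 0.2 rad and contact force between the fingers and lid above 0.5 N), for 0.5 s.
At the end, for the whole second after the job is handed in: the fingers still hold the lid, at rest, between 0.06 and 0.20 rad open (front edge 13 to 42 mm above the box), nothing else propping it, and the vent lever is back at rest (under 0.1 rad) (all of step 3 and velocity of joint lid between -0.1 and 0.1 rad/s and value of joint vent below 0.1 rad and contact force between lid and bottle1 below 0.1 N and contact force between lid and flask below 0.1 N and contact force between lid and beaker below 0.1 N); the arm keeps its last pose, push and grip.
It fails at once if the lid flies wide open (over 0.35 rad) (value of joint lid above 0.35 rad).
It fails at once if the glassware is pushed over 30 mm away or knocked over (distance of any of bottle_mid, flask_mid, beaker_mid from where it was at the start of the episode above 0.03 m).
It also fails if it takes over 46 s, if anything falls off the work surface, if the arm or the gripper's body presses on something with over 40 N, if the wrist force passes 120 N, or if a joint passes its speed limit or range.

ROBOT

A 6-joint arm with a two-finger parallel gripper is mounted at the origin on the work surface. World frame = base frame: x ahead of the robot, y to its left, z up, the work surface at z = 0. Lengths are in m, angles in rad, forces in N, time in s.
With the tool pointing down it reaches from about 0.35 to 0.875 m from the base axis. Payload 4.2 kg.
Tool frame: the origin (TCP) lies on the centre line of the jaws, within the pads' length; the fingertips stand env.tip_reach ahead of it and the grasp point (between the pads) lies 6 mm ahead of it (env.tip_reach is the distance from the TCP to the fingertips, in m); y points along the fingers, x is the direction in which the jaws open and shut, and the axes are right-handed (so a half turn about y gives the same grasp; the last joint's range is limited). The gripper opens to 85 mm and grips with 20 to 120 N. Pads are 22 mm wide; open, the fingers measure 114 mm over their backs; the gripper's body (76 mm by 85 mm) begins 54 mm behind the grasp point. The pads swing forward as they close: fully open they stand 13 mm farther back than shut.
Start: joints at [-1.013, 0.385, 0.008, 0, -1.194, -0.259], TCP at [0.184, -0.597, 0.256] pointing down, gripper open.
Joint ranges: [-3.14, 3.14], [-1.21, 2.06], [-1.07, 1.41], [-3.16, 2.05], [-2.99, -0.16], [-3.1, 3.1]. Speed limits (rad/s): [2.79, 2.79, 3.14, 3.14, 3.14, 3.14].

INTERFACE

Orientations are given as a unit quaternion [x, y, z, w].
In Python, from bench import env gives the robot as it stands.
- The arm moves only by the shell command python3 -m jog 'ROWS'. ROWS is JSON, a list that holds one entry, the list of rows, each a list of 7 numbers: the shift along the tool's x, y, z in units of 30 mm (1.0 is 30 mm), then the turn, a rotation vector about the tool's x, y, z in rad, then the opening in per cent of the stroke, from 0 (shut) to 100 (fully open). A call has 1 to 5 rows; each row is the pose to reach, as a shift and turn from the pose commanded when the call began, along the tool's axes at that moment; what a row does not reach only later rows make up. A row lasts 1/12 s, in which the tool goes at most 41.7 mm and 7.16 degrees, less where a joint would pass 70% of its speed; a pose out of reach is approached as far as the arm can. A call with a gripper value outside its range is refused whole. The fingers move at their own pace and stop on an object; the grip force is fixed at half the most. Time passes only in rows, so rows that repeat a pose let the fingers close. It gives the time, the measured TCP pose, the force and the opening at its end, in the units of the state.
- env.get_state(): the state, without advancing time (a new reading comes with each control period).
- env.snapshot(name): name is "scene" or "top" or "wrist"; returns a dict with "frame" (384x512x3 uint8, red, green, blue), "fovy" (degrees; the focal length in pixels is half the picture's height over the tangent of half this angle, whatever the lens; pixels are square), "cx", "cy" (the principal point, pixels), "R" (3x3) and "t" (3): a world point X has camera coordinates R X + t. Camera axes: x right, y down, z forward; pixel columns grow to the right and rows downward; lengths in m; the calibration is good to about 2 mm. A picture is of the moment at which its call begins. There is no depth.
- env.finish_job(): hands the job in, once; it reports no verdict.
The state is a dict: "time": time; "q": joint angles; "qvel": joint speeds; "joint_efforts": joint torques, N m; "tool_pos": TCP position; "eef_rot": TCP orientation; "contact_force": force on the tool from outside, world axes, zero at the start; "wrist_torque": the same for the moment, N m; "width": opening from 0.0 (shut) to 1.0 (fully open).
Only numpy, scipy, OpenCV 4.12 (cv2) and the standard library are available. Lean on these libraries where they do the work, as an engineer would, in place of code of your own. Each camera call takes 0.05 s, during which the arm holds its last target. There are 200 camera calls.

## Working session

There is one attempt and no reset: what is moved stays moved. The work goes in short steps, Python scripts to look and compute and a shell command to move; the robot and the scene stay as the last step left them, time stands still between calls to the robot, and variables do not carry over. Pictures are saved under pics/ and viewed, about 8 in all and at most 12, crops included, and the job is handed in when it is done.

```bash
mkdir -p pics; ls; cat > h.py <<'E'
import numpy as np, cv2, pickle
from bench import env
from scipy.spatial.transform import Rotation as Rn
def snap(n,tag):
    s=env.snapshot(n); pickle.dump(s,open(f'pics/{tag}.pkl','wb')); cv2.imwrite(f'pics/{tag}.png',s['frame'][:,:,::-1]); return s
def load(tag): return pickle.load(open(f'pics/{tag}.pkl','rb'))
def ray(s,u,v):
    f=192/np.tan(np.radians(s['fovy'])/2); R=np.array(s['R']);t=np.array(s['t'])
    d=R.T@np.array([(u-s['cx'])/f,(v-s['cy'])/f,1]); return -R.T@t, d/np.linalg.norm(d)
def plane(s,u,v,z):
    o,d=ray(s,u,v); return o+d*(z-o[2])/d[2]
def tri(a,b):
    (o1,d1),(o2,d2)=a,b
    k=np.linalg.lstsq(np.c_[d1,-d2],o2-o1,rcond=None)[0]
    p,q=o1+k[0]*d1,o2+k[1]*d2; return (p+q)/2,np.linalg.norm(p-q)
def proj(s,X):
    f=192/np.tan(np.radians(s['fovy'])/2); c=np.array(s['R'])@X+np.array(s['t']); return f*c[0]/c[2]+s['cx'],f*c[1]/c[2]+s['cy']
E
python3 - <<'E'
from h import *
a=snap('scene','scene0');b=snap('top','top0')
cv2.imwrite('pics/both0.png',cv2.resize(np.vstack([a['frame'],b['frame']])[:,:,::-1],(800,1200),interpolation=cv2.INTER_CUBIC)[:600])
cv2.imwrite('pics/b0.png',cv2.resize(b['frame'][:,:,::-1],(800,600),interpolation=cv2.INTER_CUBIC))
st=env.get_state(); print({k:np.round(v,3) for k,v in st.items()}, env.tip_reach)
E
```

```text
pics
{'time': np.float64(0.1), 'q': array([-1.013,  0.386,  0.007, -0.   , -1.194, -0.259]), 'qvel': array([ 0.   , -0.002,  0.005,  0.002,  0.002,  0.001]), 'joint_efforts': array([-0.0000e+00, -3.9332e+01,  1.8893e+01,  4.1980e+00, -3.0000e-03,
        0.0000e+00]), 'tool_pos': array([ 0.184, -0.597,  0.255]), 'eef_rot': array([ 0.419,  0.569, -0.568, -0.421]), 'contact_force': array([ 1.900e-02,  1.954e+00, -1.000e-03]), 'wrist_torque': array([ 0.031, -0.01 ,  0.008]), 'width': np.float64(0.994)} 0.025
```

View pics/scene0.png

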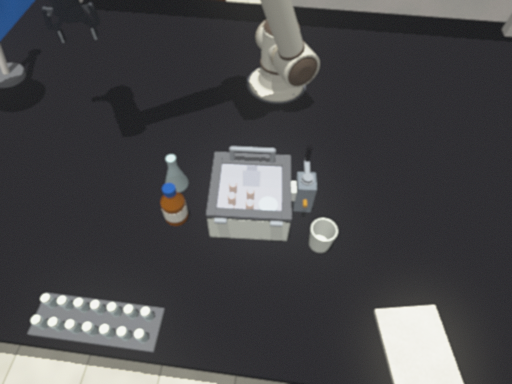

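View pics/b0.png

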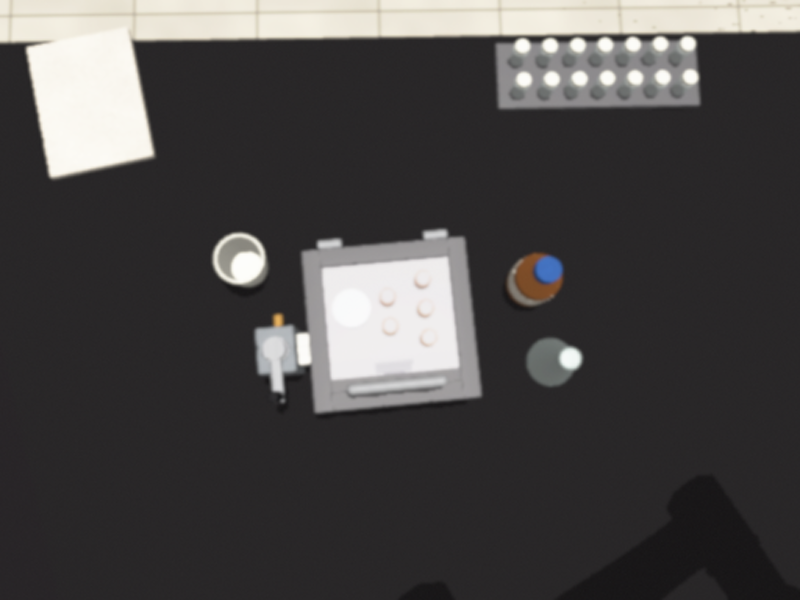

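The scene picture shows the bar at about (231–274,151) and the pin at about (308,153). The top view (800x600) shows lid corners (302,250), (465,238), (481,397), (315,412), bar ends (350,390) and (445,382), pivot (273,347), and pin (281,398).

```bash
python3 - <<'E'
from h import *
a=load('scene0');b=load('top0');k=1/1.5625
print('cams',ray(a,256,192)[0],ray(b,256,192)[0])
T=np.array([(302,250),(465,238),(481,397),(315,412)])*k
S=[(208,216),(290,217),(291,156),(214,153)] 
P=np.array([plane(b,u,v,.114) for u,v in T]); print(np.round(P,3)); c=P.mean(0); print('c',c)
print('sides',[round(np.linalg.norm(P[i]-P[(i+1)%4]),3) for i in range(4)])
yax=(P[0]-P[1]+P[3]-P[2]);print('yaw y-axis',np.degrees(np.arctan2(yax[1],yax[0]))-90)
xax=(P[0]+P[1]-P[2]-P[3]);print('yaw x',np.degrees(np.arctan2(xax[1],xax[0])))
for n,u,v,su,sv in [('barL',350,390,231+43,153),('barR',445,382,231,150),('pin',281,398,308,152)]:
  p,g=tri(ray(b,u*k,v*k),ray(a,su,sv)); print(n,p,g, plane(b,u*k,v*k,.156 if n[0]=='b' else .179))
print('pivot',plane(b,273*k,347*k,.13))
for n,u,v,z in [('bottle',548,270,.14),('flask',570,358,.12),('beaker',240,259,.08)]: print(n,plane(b,u*k,v*k,z))
c1=cv2.resize(a['frame'][130:260,140:350,::-1],None,fx=3.5,fy=3.5,interpolation=cv2.INTER_CUBIC)
c2=cv2.resize(b['frame'][140:275,130:390,::-1],None,fx=3,fy=3,interpolation=cv2.INTER_CUBIC)
g=lambda x:(255*(x/255.)**.5).astype('u1')
cv2.imwrite('pics/c1.png',g(c1));cv2.imwrite('pics/c2.png',g(c2))
E
```

```text
cams [1.13980026 0.02836914 0.91011101] [ 0.46571446 -0.01106514  1.11321671]
[[ 0.654  0.083  0.114]
 [ 0.665 -0.13   0.114]
 [ 0.458 -0.143  0.114]
 [ 0.445  0.069  0.114]]
c [ 0.55536544 -0.03026419  0.114     ]
sides [np.float64(0.213), np.float64(0.207), np.float64(0.212), np.float64(0.21)]
yaw y-axis 3.294157656008238
yaw x 3.675472909499708
barL [0.47107472 0.02312355 0.14492013] 0.0001730671264992007 [0.47101744 0.02264684 0.156     ]
barR [ 0.47772777 -0.09379826  0.14710831] 0.001656538167449173 [ 0.47768523 -0.09385776  0.156     ]
pin [0.46351988 0.110064   0.15363609] 0.00608791429553256 [0.46361494 0.10387665 0.179     ]
pivot [0.52751576 0.1194057  0.13      ]
bottle [ 0.61610397 -0.23137115  0.14      ]
flask [ 0.50450452 -0.25844841  0.12      ]
beaker [0.64979111 0.16928057 0.08      ]
```

View pics/c1.png

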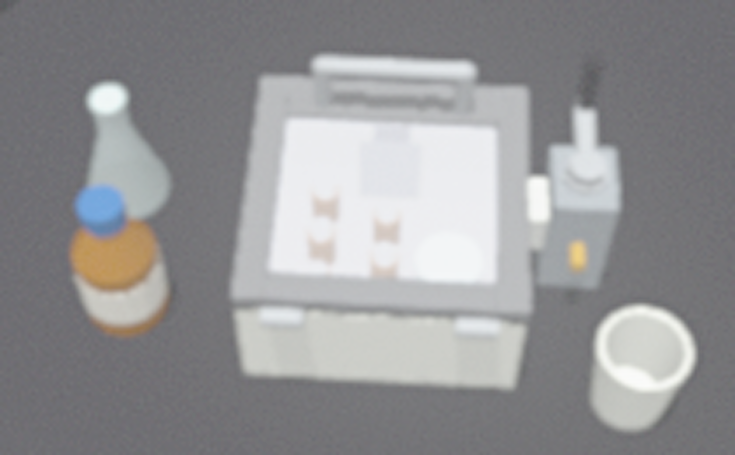

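View pics/c2.png

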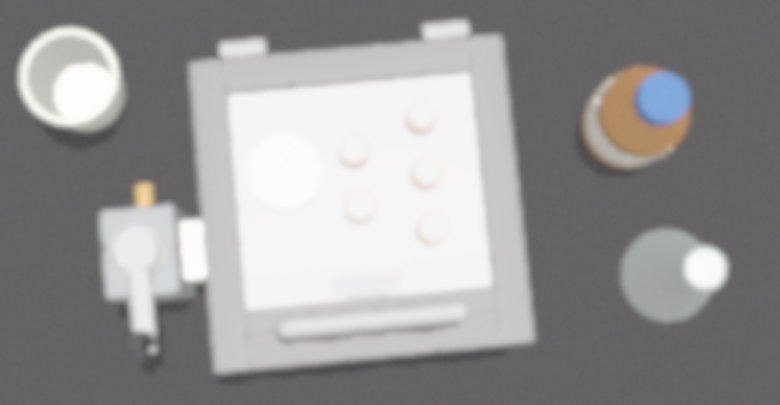

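```bash
cat >> h.py <<'E'
def go(X=None,xdir=None):
    s=env.get_state(); M=Rn.from_quat(s['eef_rot']).as_matrix(); p=np.array(s['tool_pos'])
    if X is not None: print('shift(tool,units)',np.round(M.T@(np.array(X)-p)/.03,2))
    if xdir is not None:
        x=np.array([np.cos(xdir),np.sin(xdir),0]); 
        if x@M[:,0]<0: x=-x
        y=np.array([0,0,-1.]); G=np.c_[x,y,np.cross(x,y)]
        print('turn',np.round(Rn.from_matrix(M.T@G).as_rotvec(),3))
    print('t',s['time'],'pos',np.round(p,4),'F',np.round(s['contact_force'],1),'w',s['width'],'q',np.round(s['q'],2)); print(np.round(M,3))
E
python3 - <<'E'
from h import *
a=load('scene0');b=load('top0')
A=lambda u,v:ray(a,140+u/3.5,130+v/3.5)
B=lambda u,v:ray(b,130+u/3,140+v/3)
for n,p,q in [('barL',(282,329),(474,70)),('barR',(464,312),(314,63)),('barmid',(373,320.5),(394,66.5)),('pinmid',(144,342),(590,82)),('hub',(135,248),(587,163))]:
  print(n,*tri(B(*p),A(*q)))
print(plane(b,130+135/3,140+248/3,.135),plane(b,130+144/3,140+342/3,.157))
go([.474,-.0355,.26],np.radians(3.6))
E
```

```text
barL [0.47080963 0.0243959  0.1570758 ] 0.00357002746135907
barR [ 0.47871495 -0.09484883  0.15583224] 0.0024024721302383927
barmid [ 0.47471757 -0.03507785  0.15646844] 0.0005653034921026884
pinmid [0.46498058 0.11309176 0.14994875] 0.004251207065324566
hub [0.52643719 0.11856369 0.12863576] 0.0009549769026048655
[0.52603885 0.11820421 0.135     ] [0.46501539 0.11005621 0.157     ]
shift(tool,units) [ 15.04  -0.13 -14.75]
turn [ 1.000e-03 -1.335e+00  2.000e-03]
t 0.1 pos [ 0.1839 -0.5969  0.2553] F [ 0.  2. -0.] w 0.9942064126215696 q [-1.01  0.39  0.01 -0.   -1.19 -0.26]
[[-0.294 -0.001 -0.956]
 [ 0.956  0.002 -0.294]
 [ 0.002 -1.     0.   ]]
```

```bash
python3 -m jog '[[[0.92,0,-0.77,0,0,0,0],[1.84,0,-1.54,0,0,0,0],[2.76,0,-2.31,0,0,0,0],[3.68,0,-3.08,0,0,0,0],[4.6,0,-3.85,0,0,0,0]]]'; python3 -m jog '[[[0.92,0,-0.77,0,0,0,0],[1.84,0,-1.54,0,0,0,0],[2.76,0,-2.31,0,0,0,0],[3.68,0,-3.08,0,0,0,0],[4.6,0,-3.85,0,0,0,0]]]'; python3 -m jog '[[[0.92,0,-0.77,0,0,0,0],[1.84,0,-1.54,0,0,0,0],[2.76,0,-2.31,0,0,0,0],[3.68,0,-3.08,0,0,0,0],[4.6,0,-3.85,0,0,0,0]]]'
python3 -m jog '[[[0,0,0,0,-0.12,0,0],[0,0,0,0,-0.24,0,0],[0,0,0,0,-0.36,0,0],[0,0,0,0,-0.48,0,0],[0,0,0,0,-0.6,0,0]]]'
python3 -m jog '[[[0,0,0,0,-0.12,0,0],[0,0,0,0,-0.24,0,0],[0,0,0,0,-0.36,0,0],[0,0,0,0,-0.48,0,0],[0,0,0,0,-0.6,0,0]]]'
python3 -c "
from h import *
go([.469,.082,.255],np.radians(3.6))"
```

```text
time: 0.52
tool_pos: [0.2538, -0.4297, 0.2557]
eef_rot: [0.42, 0.569, -0.569, -0.421]
contact_force: [0.6, -0.1, 0.0]
width: 0.299
time: 0.93
tool_pos: [0.3235, -0.2638, 0.2561]
eef_rot: [0.42, 0.569, -0.569, -0.42]
contact_force: [0.7, -0.0, -0.1]
width: -0.001
time: 1.35
tool_pos: [0.3932, -0.0978, 0.2563]
eef_rot: [0.42, 0.569, -0.569, -0.42]
contact_force: [1.0, -1.0, 0.5]
width: -0.002
time: 1.77
tool_pos: [0.393, -0.0994, 0.256]
eef_rot: [-0.231, -0.668, 0.668, 0.231]
contact_force: [-0.3, -0.5, 0.3]
width: -0.003
time: 2.18
tool_pos: [0.3929, -0.0996, 0.256]
eef_rot: [0.023, 0.707, -0.707, -0.024]
contact_force: [-0.4, 0.8, 1.2]
width: -0.006
shift(tool,units) [-2.13  0.03 -6.21]
turn [ 0.    -0.129  0.001]
t 2.1833 pos [ 0.3929 -0.0996  0.256 ] F [-0.4  0.8  1.2] w -0.005711998642240479 q [ 0.16 -0.   -0.49 -0.   -1.09 -0.22]
[[-0.998 -0.001 -0.066]
 [ 0.066  0.    -0.998]
 [ 0.001 -1.    -0.   ]]
```

```bash
python3 -m jog '[[[-0.5,0,-1.25,0,-0.065,0,0],[-1,0,-2.5,0,-0.13,0,0],[-1.5,0,-3.75,0,-0.13,0,0],[-1.9,0,-5.2,0,-0.13,0,0],[-2.13,0.03,-6.2,0,-0.13,0,0]]]'; python3 -m jog '[[[0,0,0,0,0,0,0],[0,0,0,0,0,0,0]]]'
python3 -c "
from h import *
go([.469,.082,.162],np.radians(3.6))
w=snap('wrist','w1');a=load('scene0')
print(ray(w,256,192))
cv2.imwrite('pics/w1g.png',(255*(w['frame'][:,:,::-1]/255.)**.5).astype('u1'))
for X in [(.467,.1152,.179),(.467,.1152,.125),(.527,.119,.13)]: print(proj(w,np.array(X)))
"
```

```text
time: 2.6
tool_pos: [0.4711, 0.0836, 0.2553]
eef_rot: [-0.021, 0.707, -0.707, 0.021]
contact_force: [0.9, -0.4, -0.2]
width: -0.001
time: 2.77
tool_pos: [0.4704, 0.0828, 0.2546]
eef_rot: [0.022, -0.707, 0.707, -0.021]
contact_force: [-0.8, 0.4, -0.2]
width: 0.002
shift(tool,units) [0.04 3.09 0.02]
turn [-0.001 -0.002  0.002]
t 2.7667 pos [0.4704 0.0828 0.2546] F [-0.8  0.4 -0.2] w 0.0016350945347731669 q [ 0.52  0.13 -0.34 -0.   -1.1  -0.45]
[[-0.998 -0.002  0.061]
 [-0.061 -0.001 -0.998]
 [ 0.002 -1.     0.001]]
(array([0.47370352, 0.01535372, 0.37101287]), array([-0.01584484,  0.26633554, -0.96375013]))
(np.float64(257.00685345903776), np.float64(253.26842655761277))
(np.float64(256.81540177666454), np.float64(225.53112743883176))
(np.float64(190.15674257707272), np.float64(227.8579506308635))
```

View pics/w1g.png

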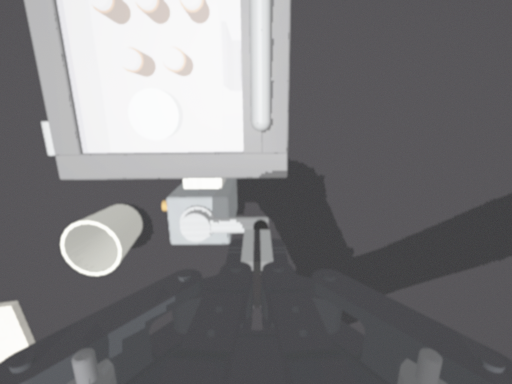

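```bash
python3 -c "
from h import *
w=load('w1');b=load('top0')
print(plane(w,197,222,.13),plane(w,262,126,.156),plane(w,262,60,.156),plane(w,259,228,.13),tri(ray(w,197,222),ray(b,175,140+248/3)))
print(plane(w,288,177,.114),plane(w,58,179,.114))
"
```

```text
[0.52086414 0.11297539 0.13      ] [0.46878777 0.02469028 0.156     ] [ 0.47167964 -0.01936906  0.156     ] [0.46502381 0.1154394  0.13      ] (array([0.52686655, 0.12272715, 0.10465564]), np.float64(0.0023256541037115033))
[0.44111437 0.07041946 0.114     ] [0.65105041 0.08490144 0.114     ]
```

```bash
python3 -m jog '[[[0.05,0.8,0.02,0,0,0,0],[0.05,1.6,0.02,0,0,0,0],[0.05,2.4,0.02,0,0,0,0],[0.05,3.05,0.02,0,0,0,0],[0.05,3.05,0.02,0,0,0,0]]]'; python3 -c "
from h import *
go()
piv=np.array([.525,.118]);th0=np.radians(3.6);s=env.get_state();M=Rn.from_quat(s['eef_rot']).as_matrix();p=np.array(s['tool_pos'])
for th in [0,.2,.4,.6,.8,1.0,1.1]:
  pin=piv+.06*np.array([-np.cos(th-th0*-1*-1 if 0 else th-0),np.sin(th)])@np.array([[np.cos(th0),np.sin(th0)],[-np.sin(th0),np.cos(th0)]])
  X=np.r_[pin+0.018*np.array([np.sin(th0),-np.cos(th0)]),p[2]]
  print(th,np.round(pin,4),np.round(M.T@(X-p)/.03,2))
"
```

```text
time: 3.23
tool_pos: [0.4658, 0.0782, 0.1604]
eef_rot: [0.022, -0.706, 0.708, -0.017]
contact_force: [-0.9, -0.1, 0.1]
width: -0.001
t 3.2333 pos [0.4658 0.0782 0.1604] F [-0.9 -0.1  0.1] w -0.0008318619395259356 q [ 0.51  0.23 -0.49 -0.   -0.86 -0.45]
[[-0.998 -0.008  0.055]
 [-0.055 -0.003 -0.998]
 [ 0.008 -1.     0.003]]
0 [0.4651 0.1142] [-0.05 -0.   -0.6 ]
0.2 [0.4656 0.1262] [-0.08 -0.   -1.  ]
0.4 [0.4684 0.1378] [-0.2  -0.01 -1.38]
0.6 [0.4735 0.1487] [-0.39 -0.01 -1.73]
0.8 [0.4806 0.1583] [-0.64 -0.01 -2.04]
1.0 [0.4895 0.1664] [-0.95 -0.01 -2.29]
1.1 [0.4945 0.1697] [-1.13 -0.02 -2.39]
```

```bash
python3 -m jog '[[[-0.05,0,-0.4,0,0,0,0],[-0.06,0,-0.8,0,0,0,0],[-0.15,0,-1.2,0,0,0,0],[-0.25,0,-1.5,0,0,0,0],[-0.35,0,-1.7,0,0,0,0]]]';  python3 -m jog '[[[-0.15,0,-0.17,0,0,0,0],[-0.28,0,-0.32,0,0,0,0],[-0.28,0,-0.32,0,0,0,0]]]'; python3 -c "
from h import *
go();a=snap('scene','s2');b=snap('top','t2')
c1=cv2.resize(a['frame'][100:240,220:380,::-1],None,fx=4,fy=4,interpolation=cv2.INTER_CUBIC)
cv2.imwrite('pics/d1.png',(255*(c1/255.)**.5).astype('u1'))"
```

```text
time: 3.65
tool_pos: [0.4768, 0.1334, 0.165]
eef_rot: [-0.021, 0.707, -0.707, 0.021]
contact_force: [-1.0, -3.9, 2.3]
width: 0.0
time: 3.9
tool_pos: [0.485, 0.1429, 0.1641]
eef_rot: [0.021, -0.707, 0.707, -0.021]
contact_force: [-1.3, -3.6, 2.1]
width: 0.003
t 3.9 pos [0.485  0.1429 0.1641] F [-1.3 -3.6  2.1] w 0.0028710363339102905 q [ 0.61  0.28 -0.41  0.   -0.88 -0.55]
[[-0.998  0.     0.059]
 [-0.059 -0.    -0.998]
 [-0.    -1.     0.   ]]
```

View pics/d1.png

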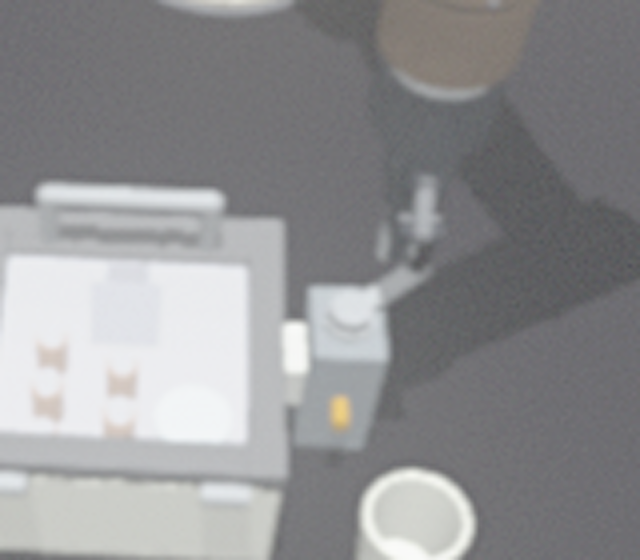

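The lever has swung well out, with its arm running from the hub (352,307) to (430,265), and the fingers are behind the pin. I'll keep going until the stop is felt.

```bash
python3 -m jog '[[[-0.12,0,-0.1,0,0,0,0],[-0.2,0,-0.17,0,0,0,0],[-0.2,0,-0.17,0,0,0,0]]]'; python3 -m jog '[[[-0.08,0,-0.1,0,0,0,0],[-0.15,0,-0.2,0,0,0,0],[-0.15,0,-0.2,0,0,0,0]]]';python3 -m jog '[[[-0.08,0,-0.1,0,0,0,0],[-0.1,0,-0.15,0,0,0,0],[-0.1,0,-0.15,0,0,0,0]]]'
```

```text
time: 4.25
tool_pos: [0.49, 0.1475, 0.1638]
eef_rot: [0.021, -0.707, 0.707, -0.02]
contact_force: [-3.0, -3.7, 2.7]
width: -0.0
time: 4.5
tool_pos: [0.4917, 0.1494, 0.1636]
eef_rot: [0.023, -0.704, 0.71, -0.017]
contact_force: [-4.0, -17.6, 7.8]
width: 0.002
time: 4.75
tool_pos: [0.4921, 0.15, 0.1635]
eef_rot: [0.025, -0.701, 0.713, -0.015]
contact_force: [-6.9, -27.3, 12.7]
width: 0.001
```

Hard stop felt: the force jumped from 4 to 27 N with almost no motion. Next I back off along the arc.

```bash
python3 -m jog '[[[0.25,0,0.35,0,0,0,0],[0.55,0,0.7,0,0,0,0],[0.75,0,1.05,0,0,0,0],[0.95,0,1.5,0,0,0,0],[1.03,0,1.9,0,0,0,0]]]'; python3 -m jog '[[[0.0,0,0.4,0,0,0,0],[0,0,0.85,0,0,0,0],[0,0,0.85,0,0,0,0]]]';python3 -m jog '[[[0,-1,0,0,0,0,0],[0,-2,0.2,0,0,0,0],[0,-3.1,0.4,0,0,0,0],[0,-3.1,0.4,0,0,0,0],[0,-3.1,0.4,0,0,0,0]]]'
python3 -c "
from h import *
go([.4747,-.0352,.255],np.radians(3.6));a=snap('scene','s3');w=snap('wrist','w3')
c1=cv2.resize(a['frame'][100:240,200:360,::-1],(439,384),interpolation=cv2.INTER_CUBIC)
c=np.hstack([c1,w['frame'][:,:,::-1]])[:,:]
c=cv2.resize(c,(800,int(384*800/c.shape[1])))
cv2.imwrite('pics/e1.png',(255*(c/255.)**.5).astype('u1'))"
```

```text
time: 5.17
tool_pos: [0.4694, 0.0995, 0.1642]
eef_rot: [-0.02, 0.707, -0.706, 0.021]
contact_force: [0.2, -1.8, -0.2]
width: -0.002
time: 5.42
tool_pos: [0.4713, 0.0731, 0.1641]
eef_rot: [-0.019, 0.707, -0.707, 0.02]
contact_force: [0.2, -0.6, -0.2]
width: -0.001
time: 5.83
tool_pos: [0.473, 0.063, 0.2591]
eef_rot: [-0.018, 0.708, -0.706, 0.022]
contact_force: [-0.5, 1.1, -0.0]
width: 0.002
shift(tool,units) [0.13 0.13 3.27]
turn [ 0.003 -0.005 -0.006]
t 5.8333 pos [0.473  0.063  0.2591] F [-0.5  1.1 -0. ] w 0.00183027542261602 q [ 0.47  0.13 -0.34 -0.   -1.1  -0.42]
[[-0.998  0.006  0.058]
 [-0.058  0.003 -0.998]
 [-0.006 -1.    -0.003]]
```

View pics/e1.png

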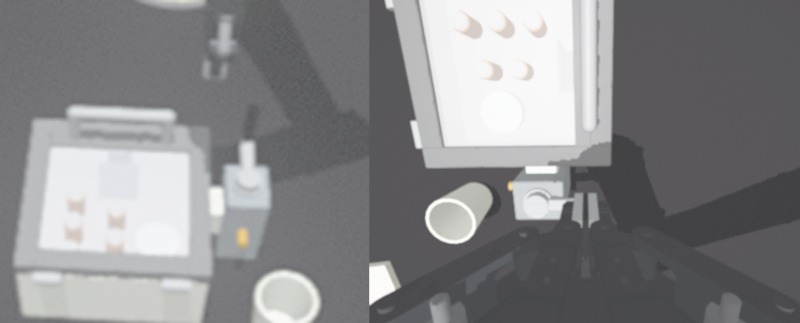

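The lever is back at rest (arm pointing straight forward at (248,150) on the left) and the lid is shut. I'll go above the bar, open, and look once more.

```bash
python3 -m jog '[[[0.03,0,0.8,0,0,0,60],[0.06,0,1.6,0,0,0,100],[0.1,0,2.4,0,0,0,100],[0.13,0.13,3.27,0,0,0,100],[0.13,0.13,3.27,0,0,0,100]]]';python3 -m jog '[[[0,0,0,0,0,0,100],[0,0,0,0,0,0,100]]]'
python3 -c "
from h import *
w=snap('wrist','w4');go([.474,-.0352,.161],np.radians(3.6))
g=cv2.cvtColor(w['frame'],cv2.COLOR_RGB2GRAY)
cv2.imwrite('pics/w4g.png',(255*(w['frame'][:,:,::-1]/255.)**.5).astype('u1'))
s=env.get_state();print(proj(w,np.array([.4745,-.0352,.156])))"
```

```text
time: 6.35
tool_pos: [0.4721, -0.0383, 0.2507]
eef_rot: [0.021, -0.707, 0.707, -0.018]
contact_force: [0.5, 0.7, -1.4]
width: 0.709
time: 6.52
tool_pos: [0.4731, -0.0356, 0.252]
eef_rot: [0.021, -0.707, 0.707, -0.02]
contact_force: [0.6, 0.1, -0.6]
width: 0.977
shift(tool,units) [-0.03  3.04  0.  ]
turn [-0.    -0.004  0.001]
t 6.5667 pos [ 0.4732 -0.0352  0.2523] F [ 1.5 -0.2  0.4] w 0.9983638893015331 q [ 0.27  0.13 -0.35 -0.   -1.09 -0.21]
[[-0.998 -0.001  0.059]
 [-0.059 -0.    -0.998]
 [ 0.001 -1.     0.   ]]
(np.float64(253.2271396091745), np.float64(203.06436788147616))
```

View pics/w4g.png

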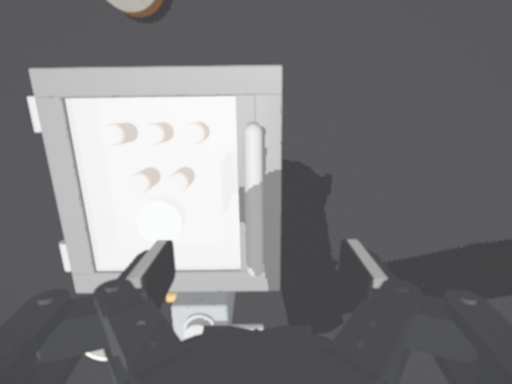

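The bar runs down column 255 (rows 125–272), centred between the jaws (tips at columns 163 and 358), matching the projection (253). Descend and grip.

```bash
python3 -m jog '[[[0,0.7,0,0,0,0,100],[0,1.4,0,0,0,0,100],[0,2.1,0,0,0,0,100],[0,2.7,0,0,0,0,100],[0,3.04,0,0,0,0,100]]]';python3 -m jog '[[[0,0,0,0,0,0,60],[0,0,0,0,0,0,30],[0,0,0,0,0,0,15],[0,0,0,0,0,0,0],[0,0,0,0,0,0,0]]]';python3 -m jog '[[[0,0,0,0,0,0,0],[0,0,0,0,0,0,0],[0,0,0,0,0,0,0],[0,0,0,0,0,0,0],[0,0,0,0,0,0,0]]]'; python3 -c "
from h import *
go()
for th in [.03,.06,.09,.12,.13]:
  r=np.array([-.185,.056]);c,s=np.cos(th),np.sin(th)
  print(th, np.array([c*r[0]+s*r[1]+.185, -s*r[0]+c*r[1]-.056])/.03)"
```

```text
time: 6.98
tool_pos: [0.4722, -0.0348, 0.1596]
eef_rot: [0.022, -0.707, 0.707, -0.02]
contact_force: [-0.7, 0.0, 0.5]
width: 1.006
time: 7.4
tool_pos: [0.4738, -0.0354, 0.1627]
eef_rot: [-0.02, 0.707, -0.707, 0.021]
contact_force: [0.6, -0.3, 1.1]
width: 0.301
time: 7.82
tool_pos: [0.4753, -0.0354, 0.1629]
eef_rot: [-0.019, 0.707, -0.707, 0.023]
contact_force: [4.8, 0.8, -0.2]
width: 0.143
t 7.8167 pos [ 0.4753 -0.0354  0.1629] F [ 4.8  0.8 -0.2] w 0.14286874066171473 q [ 0.27  0.23 -0.48  0.   -0.85 -0.21]
[[-0.998  0.005  0.059]
 [-0.059  0.001 -0.998]
 [-0.005 -1.    -0.   ]]
0.03 [0.05876639 0.18413231]
0.06 [0.12302948 0.36641905]
0.09 [0.19273144 0.54669616]
0.12 [0.26780953 0.7248014 ]
0.13 [0.29401872 0.78365941]
```

```bash
python3 -m jog '[[[-0.07,-0.06,0,0,0,0,0],[-0.08,-0.12,0,0,0,0,0],[-0.1,-0.18,0,0,0,0,0],[-0.12,-0.24,0,0,0,0,0],[-0.14,-0.3,0,0,0,0,0]]]';python3 -m jog '[[[-0.02,-0.05,0,0,0,0,0],[-0.04,-0.1,0,0,0,0,0],[-0.06,-0.15,0,0,0,0,0],[-0.08,-0.2,0,0,0,0,0],[-0.08,-0.2,0,0,0,0,0]]]'
```

```text
time: 8.23
tool_pos: [0.4772, -0.0353, 0.1688]
eef_rot: [-0.021, 0.707, -0.707, 0.02]
contact_force: [7.3, 1.1, -11.0]
width: 0.141
time: 8.65
tool_pos: [0.4795, -0.0351, 0.1754]
eef_rot: [-0.021, 0.707, -0.707, 0.02]
contact_force: [6.9, 0.5, -7.7]
width: 0.143
```

The seal has broken, with the pull falling from 11 to 7.7 N. Up about 10 mm more.

```bash
python3 -m jog '[[[-0.06,-0.08,0,0,0,0,0],[-0.12,-0.15,0,0,0,0,0],[-0.17,-0.22,0,0,0,0,0],[-0.22,-0.29,0,0,0,0,0],[-0.22,-0.29,0,0,0,0,0]]]';python3 -m jog '[[[0,0,0,0,0,0,0],[0,0,0,0,0,0,0],[0,0,0,0,0,0,0],[0,0,0,0,0,0,0],[0,0,0,0,0,0,0]]]'; python3 -m jog '[[[0,0,0,0,0,0,0],[0,0,0,0,0,0,0],[0,0,0,0,0,0,0],[0,0,0,0,0,0,0],[0,0,0,0,0,0,0]]]'
python3 -c "
from h import *
a=snap('scene','s5');w=snap('wrist','w5');go()
c1=cv2.resize(a['frame'][100:260,150:350,::-1],(480,384),interpolation=cv2.INTER_CUBIC)
c=np.hstack([c1,w['frame'][:,:,::-1]])
c=cv2.resize(c,(800,int(384*800/c.shape[1])))
cv2.imwrite('pics/f1.png',(255*(c/255.)**.5).astype('u1'))"
```

```text
time: 9.07
tool_pos: [0.4832, -0.0349, 0.1845]
eef_rot: [-0.023, 0.707, -0.707, 0.017]
contact_force: [-4.6, 4.7, -2.2]
width: 0.142
time: 9.48
tool_pos: [0.4832, -0.0349, 0.1845]
eef_rot: [-0.023, 0.707, -0.707, 0.017]
contact_force: [-4.1, 4.0, -4.4]
width: 0.145
time: 9.9
tool_pos: [0.4832, -0.035, 0.1845]
eef_rot: [-0.023, 0.707, -0.707, 0.017]
contact_force: [-4.7, 4.1, -2.9]
width: 0.142
t 10.0 pos [ 0.4832 -0.0349  0.1845] F [-3.7  4.7 -2.9] w 0.14072602697513367 q [ 0.26  0.22 -0.43 -0.   -0.93 -0.2 ]
[[-0.998 -0.008  0.057]
 [-0.057  0.    -0.998]
 [ 0.008 -1.    -0.001]]
```

View pics/f1.png

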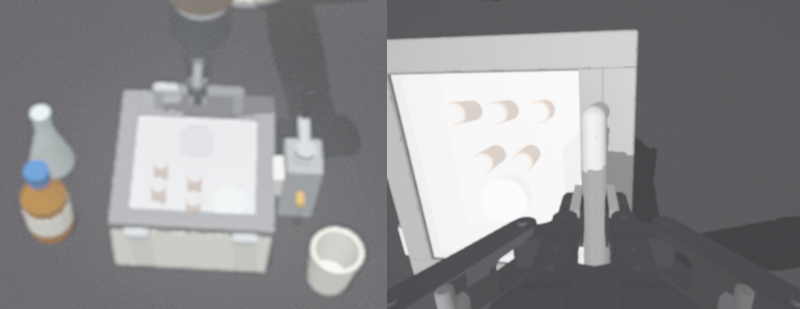

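Let me check the lid angle numerically from bar end positions (right end: wrist (256.5,130), scene (229.6,147.5)).

```bash
python3 -c "
from h import *
a=load('s5');w=load('w5')
print(tri(ray(a,229.6,147.5),ray(w,256.5,130)))
e=np.array([.4785,-.0925,.156])
for th in [0,.06,.12,.18]:
  c,s=np.cos(th),np.sin(th); d=np.array([-.185*c+.056*s+.185,0,.185*s+.056*c-.056]); print(th,proj(a,e+d),proj(w,e+d))
  R=lambda p:np.array([.66+(-.21*c+p*s),-.13-.012,.1+.21*s+p*c]); print('  corner',proj(w,R(.014)-np.array([0,0,0])),proj(a,R(.014)))
"
```

```text
(array([ 0.48556927, -0.09476508,  0.16566279]), np.float64(0.0004985411234509937))
0 (np.float64(231.0372523998099), np.float64(148.02655609874472)) (np.float64(270.25849575168814), np.float64(133.8108346126486))
  corner (np.float64(320.4336056423101), np.float64(46.06837742127391)) (np.float64(215.62958363010694), np.float64(148.71802905208799))
0.06 (np.float64(230.71595658417925), np.float64(146.2866026908642)) (np.float64(263.5044073714247), np.float64(135.1070484938263))
  corner (np.float64(323.3052514595755), np.float64(40.87468560794662)) (np.float64(215.27893883207403), np.float64(146.03812107857766))
0.12 (np.float64(230.3524857941905), np.float64(144.75381065350086)) (np.float64(254.01089544450022), np.float64(136.496094294254))
  corner (np.float64(325.1364502293303), np.float64(34.767856021232376)) (np.float64(214.87572225794423), np.float64(143.52517220379082))
0.18 (np.float64(229.94652859449053), np.float64(143.44034929217275)) (np.float64(241.10476860401027), np.float64(137.98961251336942))
  corner (np.float64(325.63490136286003), np.float64(27.539494500644565)) (np.float64(214.41927042614904), np.float64(141.19158140448545))
```

```bash
python3 -c "
from h import *
a=load('scene0');c=load('s5');print(np.abs(a['t']-c['t']).max())
g=lambda s:cv2.cvtColor(s['frame'],cv2.COLOR_RGB2GRAY).astype(np.float32)
A,C=g(a),g(c)
for n,(v,u,h,wd) in {'bar-left half':(140,222,24,22),'front-left corner':(145,208,20,14),'box back (ref)':(218,210,20,30),'front-right corner':(146,277,20,20),'flask':(150,160,45,32)}.items():
  best=cv2.matchTemplate(cv2.resize(C[v-8:v+h+8,u-8:u+wd+8],None,fx=5,fy=5,interpolation=2),cv2.resize(A[v:v+h,u:u+wd],None,fx=5,fy=5,interpolation=2),cv2.TM_CCOEFF_NORMED)
  _,m,_,l=cv2.minMaxLoc(best); print(n,'du,dv',l[0]/5-8,l[1]/5-8,round(m,3))
c1=np.hstack([cv2.resize(x['frame'][135:170,200:300,::-1],None,fx=4,fy=8,interpolation=cv2.INTER_CUBIC) for x in (a,c)])
cv2.imwrite('pics/g1.png',(255*(c1/255.)**.6).astype('u1'))
"
```

```text
0.0
bar-left half du,dv -1.0 -3.4000000000000004 0.944
front-left corner du,dv -0.5999999999999996 -5.0 0.997
box back (ref) du,dv 0.0 0.0 0.986
front-right corner du,dv -8.0 7.4 0.951
flask du,dv 0.0 0.0 1.0
```

View pics/g1.png

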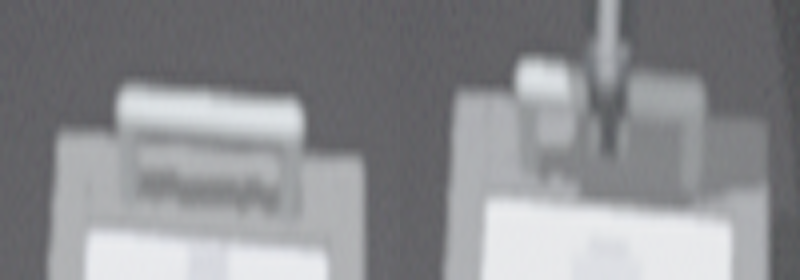

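The bar moved −3.4 px and the front corner −5.0 px. At 0.12 rad the prediction is −3.3 and −5.2, so the lid is open about 0.12 rad. The flask hasn't moved, so I'm handing in.

```bash
python3 -c "
from h import *
s=env.get_state();print(s['time'],s['contact_force'],s['width'],np.abs(s['qvel']).max())
print(env.finish_job())"
```

```text
10.0 [-3.68649476  4.70603702 -2.94386949] 0.14072602697513367 0.0011109926470727171
the job is handed in; nothing more can be done
None
```

I handed the job in at 10.0 s with the gripper still holding the lid about 0.12 rad open, so its front edge is roughly 25 mm above the box. `env.finish_job()` gave no verdict.

- **Vent lever:** I pushed it with closed fingers to its hard stop, where the force rose from about 4 N to 27 N with almost no further motion. I then backed off, and the pictures showed it sprung back to rest with the lid shut.
- **Lid:** I gripped the bar, broke the gasket slowly (11 N was the highest pull I read) and raised the bar about 22 mm.
- **Last checks:**
  - The arm was at rest, the grip opening matched the bar, and the downward load was about 3 N, as expected for the lid's weight.
  - The scene picture showed the bar up 3.4 px and the front corner up 5.0 px. The prediction for 0.12 rad was 3.3 and 5.2.
  - The flask matched its starting picture exactly. The bottle and beaker looked unmoved but I did not measure them.
- **Disagreements:**
  - A rough hand-picked measurement of the bar's end gave a height of 166 mm, which suggests about 0.06 rad. The image-matching check above did not support it.
  - The match on the front-right corner failed because of the arm's shadow.

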